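# Tighten the sensor housing's bolts under the sliding guard

## Robot

A 6-joint arm with a two-finger parallel gripper is mounted at the origin on a cart in front of the work surface, level with it; the furniture and walls round the work are solid. World frame = base frame: x ahead of the robot, y to its left, z up, the work surface at z = 0. Lengths are in mm, angles in degrees, forces in N, time in s.
With the tool pointing down it reaches from about 275 to 850 mm from the base axis. Payload 5.2 kg.
Tool frame: the origin (TCP) lies midway between the tips of the shut fingers; the grasp point (between the pads) lies 19 mm behind it; z points along the fingers, y is the line along which they close (so a half turn about z gives the same grasp; the last joint's range is limited). The gripper opens to 85 mm and grips with 20 to 120 N. Pads are 22 mm wide; open, the fingers measure 114 mm over their backs; the gripper's body (76 mm by 85 mm) begins 54 mm behind the grasp point. The pads swing forward as they close: fully open they stand 13 mm farther back than shut.
Start: joints at [55.76, 14.817, 87.949, -0, 77.235, -11.62], TCP at [211.522, 507.704, 231.31] pointing down, gripper open.
Joint ranges: [-179.93, 179.93], [-52.35, 119.4], [10.71, 147.94], [-69.91, 249.91], [12.55, 155.21], [-178.61, 178.61]. Speed limits (degrees/s): [147.25, 147.25, 180, 180, 180, 180].

## Interface

Orientations are given as a 3x3 rotation matrix whose columns are the frame's x, y, z axes.
In Python, from rig import readout, optics, ticket, recognise gives the robot as it stands.
- The arm moves only by the tool servo_tool, never from a script. Its argument "moves" is text: rows parted by semicolons, each of 5 numbers parted by spaces: the shift along the tool's x, y, z as a fraction of full scale, then the turn about the tool's z as a fraction of full scale, then the opening, from 0 (shut) to 1 (fully open). In form: x y z spin jaw; .... A call has 1 to 12 rows; each row shifts and turns the commanded pose from where the row before left it, along the tool's axes as they then stand; what a row does not reach is not made up. Full scale, the value 1, is 50 mm for a shift and 30 degrees for a turn. A row lasts 1/10 s, in which the tool goes at most 50 mm and 8.59 degrees, less where a joint would pass 70% of its speed; a pose out of reach is approached as far as the arm can. A call with a number of a shift or a turn outside -1 to 1 is refused whole. A call with a gripper value outside its range is refused whole. The fingers move at their own pace and stop on an object; "newtons" is the grip in N (left out, the last holds). Time passes only in rows, so rows that do not move let the fingers close. It gives the time, the measured TCP pose, the force, the opening and the grip force at its end, in the units of the state.
- readout.sense(): the state, without advancing time (a new reading comes with each control period).
- optics.camera(name): name is "scene" or "top" or "wrist"; returns the picture (480x640x3 uint8, red, green, blue); there is no depth.
- optics.calibration(name): a dict with "fx", "fy", "cx", "cy" (pixels), "R" (3x3) and "t" (3): a world point X has camera coordinates R X + t; the wrist camera has in their place "mount" (4x4, takes a point from camera to tool coordinates, whose origin is the TCP and whose axes are the flange's). Camera axes: x right, y down, z forward; pixel columns grow to the right and rows downward; lengths in mm; the calibration is good to about 2 mm. A picture is of the moment at which its call begins: read the wrist's pose just before it. calibration takes no time and is no camera call.
- ticket.close_job(): hands the job in; it is judged then, once.
Trained networks look in the newest picture that a camera, given by its name, has taken for a name from the list of things; names that differ only in an ending like _2 or _b are one class to them, and where a whole thing is asked for, a point or a joint stands for the part that bears it (a point fixed in the world has none). Each returns a list of dicts, best first, with "conf" (0 to 1); they miss things now and then, are a little off and sometimes report something else, mostly with a low value. They report only what shows in the picture. A call takes as long as a camera call.
- recognise(camera, thing): "uv" ([column, row] in pixels, amid what is visible of it).
The state is a dict: "time": time; "q": joint angles; "dq": joint speeds; "joint_torque": joint torques, N m; "tcp_pos": TCP position; "ee_rot": TCP orientation; "wrist_force": force on the tool from outside, world axes, zero at the start; "moment": the same for the moment, N m; "gripper_width": finger opening in mm; "gripper_force": force on a finger pad.
Only numpy, scipy, OpenCV 4.12 (cv2) and the standard library are available. Lean on these libraries where they do the work, as an engineer would, in place of code of your own. Each camera call takes 0.05 s, during which the arm holds its last target. There are 200 camera calls.

## Task

Pull the clear sliding guard of the blue sensor housing fully open towards you by its yellow handle, then turn the three captive bolt knobs clockwise to their end stops: the red one first, after it the two black ones in either order. Finally push the guard fully shut again, and leave everything else on the worktop where it is.

Things in the scene. Friction and masses are not known exactly. Their poses are not given: they have to be found in the camera images.
- housing: blue housing with aluminium cover, fixed, plate 265 x 352 mm. Origin on the worktop under the middle of the bolt row; x to its back (away from the robot), y along the row, z up. Bolts on the cover (45 mm high) at x = 0, y = -95, 0, +95 mm; the red one's place among these varies. Side plates 8 mm thick at y = +-164 mm, x = -185 to 70 mm, tops at 97 mm.
- guard (a joint): slide of the guard, a clear panel in an aluminium frame (103 x 330 mm, underside 96, top 104 mm above the worktop) over the bolts: 0 = shut (covers x = -58 to +45 mm of the housing), 0.125 m = fully open, moved along the housing's -x towards the robot. 2 N of friction; stays where left; starts up to 0.03 m open.
- guard_handle (a point): middle of the guard's yellow handle bar, 130 mm above the worktop, moves with the guard (at x = -35 mm of the housing when shut). Bar along the housing's y, 104 mm long, 14 mm thick (x), 16 mm tall, on two 14 mm posts at y = +-45 mm; 21 mm free under it. Axes as the housing's.
- bolt_red (a joint): hinge of the red bolt: 0 = slack end, grows clockwise seen from above, 1.45 rad = tight end stop; starts between 0 and 0.45. Stiff (about 0.1 N m of friction), stays where it is left; the bolt does not rise or sink.
- bolt_red_grip (a point): on the axis of the red bolt knob, 74 mm above the worktop, at half height of its grip bar: pinch it here from above. Bar 66 mm long (x, +x to the white end), 14 mm thick (y), 32 mm tall; steel collar 40 mm across, top 19 mm below. Frame turns with the knob; at the tight stop its x equals the housing's x and the white end is by a steel pin (8 mm thick, 28 mm from the axis, top 9 mm below).
- bolt_black_a (a joint): hinge of the black bolt, one of the two: 0 = slack end, grows clockwise seen from above, 1.45 rad = tight end stop; starts between 0 and 0.45. Stiff (about 0.1 N m of friction), stays where it is left; the bolt does not rise or sink.
- bolt_black_a_grip (a point): on the axis of the first black bolt knob, 74 mm above the worktop, at half height of its grip bar: pinch it here from above. Bar 66 mm long (x, +x to the white end), 14 mm thick (y), 32 mm tall; steel collar 40 mm across, top 19 mm below. Frame turns with the knob; at the tight stop its x equals the housing's x and the white end is by a steel pin (8 mm thick, 28 mm from the axis, top 9 mm below).
- bolt_black_b (a joint): hinge of the black bolt, the other one: 0 = slack end, grows clockwise seen from above, 1.45 rad = tight end stop; starts between 0 and 0.45. Stiff (about 0.1 N m of friction), stays where it is left; the bolt does not rise or sink.
- bolt_black_b_grip (a point): on the axis of the second black bolt knob, 74 mm above the worktop, at half height of its grip bar: pinch it here from above. Bar 66 mm long (x, +x to the white end), 14 mm thick (y), 32 mm tall; steel collar 40 mm across, top 19 mm below. Frame turns with the knob; at the tight stop its x equals the housing's x and the white end is by a steel pin (8 mm thick, 28 mm from the axis, top 9 mm below).
- meter: blue handheld meter on its stand, 163 x 78 x 122 mm, bystander; origin under its middle
- thermometer: orange handheld thermometer on its stand, 160 x 70 x 124 mm, bystander; origin under its middle
- screwdriver: red screwdriver, 181 mm long, 25 mm thick, lying along its y, bystander; origin under its middle
- tape: roll of beige tape lying flat, 94 mm across, 25 mm high, bystander; origin under its middle
- notebook: purple notebook, 210 x 152 x 14 mm, bystander; origin under its middle
- torch: black torch lying along its y, 106 mm long, 29 mm thick, bystander; origin under its middle
- beaker: clear beaker, 66 mm across, 80 mm high, bystander; origin under its middle

How it is judged:
By the outcome, as a careful person would: the job done as asked, in the order asked, and still so for the second after the job is handed in, with the robot touching nothing.
It also fails if it takes over 72 s, if anything falls off the work surface, if the arm or the gripper's body presses on something with over 40 N, if the wrist force passes 120 N, or if a joint passes its speed limit or range.

## Working session

There is one attempt and no reset: what is moved stays moved. The work goes in short steps, Python scripts to look and compute and a tool call to move; the robot and the scene stay as the last step left them, time stands still between calls to the robot, and variables do not carry over. Pictures are saved under pics/ and viewed, at most 10 in all, crops included, and the job is handed in when it is done.

Besides the shell and the picture viewer there is one more tool, called after "Call:" as a command line: name --argument value ..., lists and objects as JSON in quotes. servo_tool: Moves the arm, as the interface text tells. Shift numbers are shares of 50 mm and turn numbers shares of 30 degrees, none past 1 either way. Its arguments: {"type":"object","properties":{"moves":{"type":"string"},"newtons":{"type":"number"}},"required":["moves"]}

```bash
mkdir -p pics; ls; python3 - <<'E'
from rig import readout, optics, recognise
import cv2, numpy as np
s=readout.sense(); print(s['time'],s['tcp_pos'],np.round(s['ee_rot'],3).tolist(),s['gripper_width'])
for c in ['top','scene']:
    im=optics.camera(c); cv2.imwrite(f'pics/{c}0.png',im[:,:,::-1])
    k=optics.calibration(c); print(c,k)
    for n in ['housing','guard_handle','bolt_red_grip','bolt_black_a_grip']:
        print(n,[(np.round(d['uv'],1).tolist(),round(d['conf'],2)) for d in recognise(c,n)][:4])
print(optics.calibration('wrist'))
E
```

```text
pics
0.0 [211.20769408 507.23439012 230.45623656] [[-0.923, 0.385, -0.001], [0.385, 0.923, -0.002], [0.0, -0.002, -1.0]] 85.28968150835462
top {'fx': 513.4710823668115, 'fy': 513.4710823668115, 'cx': 317.87215005994784, 'cy': 235.10775419497537, 'R': array([[ 0.01880092, -0.99978278, -0.00899491],
       [-0.99532022, -0.0178626 , -0.0949662 ],
       [ 0.0947849 ,  0.01073827, -0.99543986]]), 't': array([ -28.86118668,  503.31065898, 1543.97586572])}
housing [([370.4, 224.8], 0.82)]
guard_handle [([202.3, 285.4], 0.24)]
bolt_red_grip []
bolt_black_a_grip [([459.2, 205.5], 0.67), ([230.3, 221.4], 0.25)]
scene {'fx': 527.156392725372, 'fy': 527.156392725372, 'cx': 307.41402567069184, 'cy': 229.90351447690188, 'R': array([[ 0.68263951, -0.73075163,  0.00231109],
       [-0.46021799, -0.43236991, -0.77540677],
       [ 0.56762901,  0.5282597 , -0.63145784]]), 't': array([-370.95241733,  273.65753033, 1103.7305428 ])}
housing [([355.2, 260.8], 0.62), ([431.7, 389.2], 0.45)]
guard_handle [([369.9, 234.9], 0.91)]
bolt_red_grip []
bolt_black_a_grip []
{'fx': 410.3633313763081, 'fy': 410.3633313763081, 'cx': 319.5970545967637, 'cy': 241.26273044000908, 'mount': array([[ 7.11947318e-04, -9.44282109e-01, -3.29136433e-01,
         8.38432433e+01],
       [ 9.99999730e-01,  7.31289320e-04,  6.50298862e-05,
        -9.63298440e-02],
       [ 1.79287400e-04, -3.29136390e-01,  9.44282375e-01,
        -1.42888418e+02],
       [ 0.00000000e+00,  0.00000000e+00,  0.00000000e+00,
         1.00000000e+00]])}
```

View pics/top0.png

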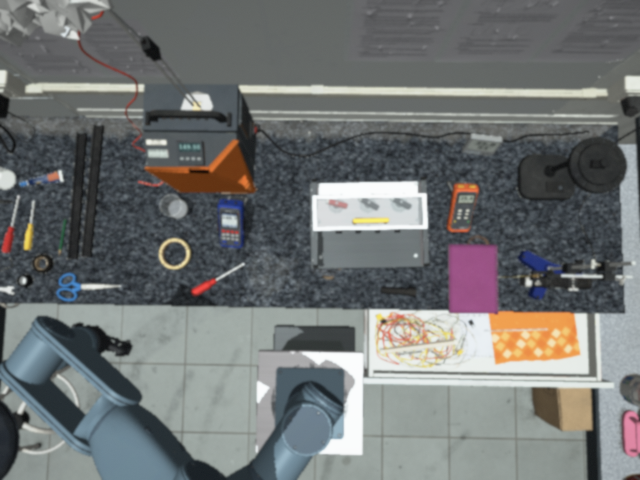

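View pics/scene0.png

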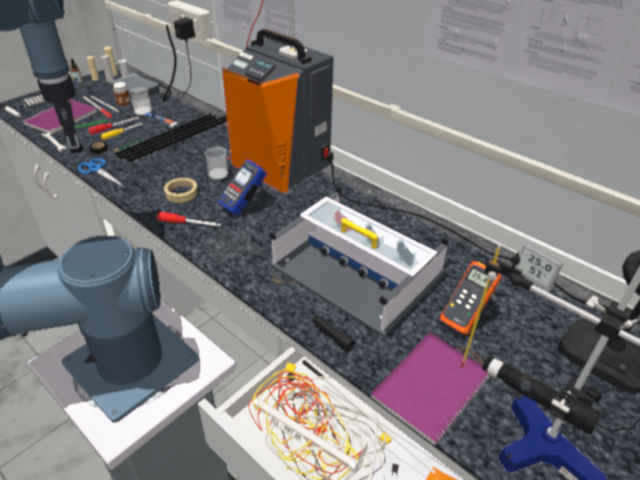

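The top view shows the housing at about (370,225). The red bolt is leftmost at (337,204), the black ones are at (370,204) and (401,204), and the handle is at (370,221). In the scene view the handle is at (360,233).

```bash
cat > h.py <<'E'
from rig import readout, optics, recognise
import cv2, numpy as np
def cam(name,s=None):
    k=optics.calibration(name); K=np.array([[k['fx'],0,k['cx']],[0,k['fy'],k['cy']],[0,0,1]])
    if name!='wrist': return K,np.array(k['R']),np.array(k['t'])
    T=np.eye(4); T[:3,:3]=s['ee_rot']; T[:3,3]=s['tcp_pos']; M=np.linalg.inv(T@k['mount'])
    return K,M[:3,:3],M[:3,3]
def px2z(c,uv,z):
    K,R,t=c; o=-R.T@t; d=R.T@np.linalg.solve(K,[uv[0],uv[1],1]); return o+d*(z-o[2])/d[2]
def proj(c,X):
    K,R,t=c; p=K@(R@np.asarray(X)+t); return p[:2]/p[2]
def yellow(im,box=None):
    hsv=cv2.cvtColor(im,cv2.COLOR_RGB2HSV); m=cv2.inRange(hsv,(20,130,120),(33,255,255))
    if box: z=np.zeros_like(m); a,b,c,d=box; z[b:d,a:c]=m[b:d,a:c]; m=z
    return m
E
python3 - <<'E'
from h import *
for c,box in [('top',(310,180,430,270)),('scene',(300,190,440,280))]:
    im=cv2.imread(f'pics/{c}0.png')[:,:,::-1].copy(); m=yellow(im,box)
    v,u=np.nonzero(m); print(c,len(u),cv2.minAreaRect(np.c_[u,v].astype(np.float32)))
    p=px2z(cam(c),(u.mean(),v.mean()),130 if c=='scene' else 136); print(p)
c=cam('top')
for uv,z in [((311.5,195),104),((427.5,194),104),((313,229),104),((428,229.5),104),((337,203.5),85),((369.5,203.5),85),((401,203.5),85),((311,267),50),((428,267),50)]: print(uv,px2z(c,uv,z).round(1))
im=cv2.imread('pics/top0.png')[175:275,300:440]; cv2.imwrite('pics/t1.png',cv2.resize(im,None,fx=5.5,fy=5.5,interpolation=cv2.INTER_CUBIC))
E
```

```text
top 95 ((370.4683532714844, 220.01718139648438), (2.966198682785034, 33.047325134277344), 88.15238952636719)
[ 538.76447097 -167.00889678  136.        ]
scene 304 ((358.61212158203125, 232.31663513183594), (42.60382080078125, 12.925098419189453), 27.34987449645996)
[ 535.11055871 -173.59008806  130.        ]
(311.5, 195) [6.134e+02 3.000e-01 1.040e+02]
(427.5, 194) [ 622.1 -337.5  104. ]
(313, 229) [513.7  -6.  104. ]
(428, 229.5) [ 518.1 -338.8  104. ]
(337, 203.5) [592.6 -74.9  85. ]
(369.5, 203.5) [ 594.3 -170.7   85. ]
(401, 203.5) [ 595.9 -263.4   85. ]
(311, 267) [405.3  -1.2  50. ]
(428, 267) [ 411.7 -349.7   50. ]
```

View pics/t1.png

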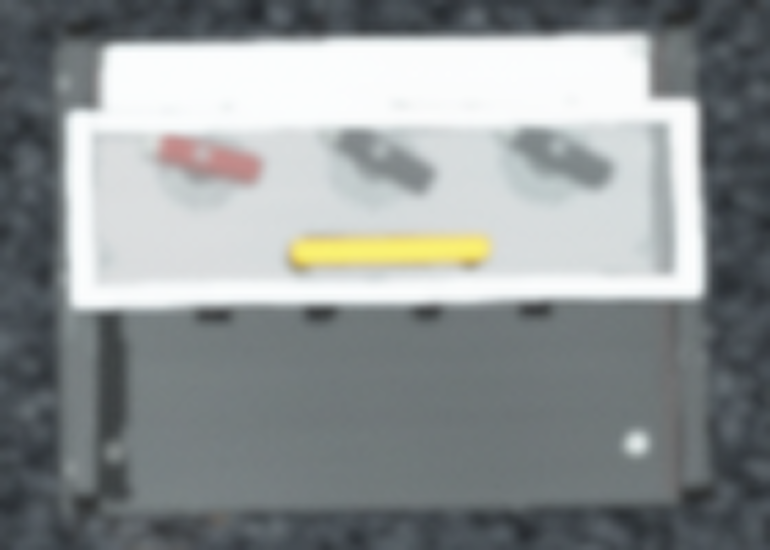

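Call:
servo_tool --moves "0 0 -0.25 0.27 1; 0 0 -0.25 0.27 1; 0 0 -0.25 0.27 1; 0 0 -0.25 0.27 1; 0 0 -0.25 0.27 1; 0 0 -0.25 0.27 1; 0 0 -0.25 0.27 1; 0 0 0 0.27 0.6; -0.6 0.28 0 0 0.6; -0.6 0.28 0 0 0.6; -0.6 0.28 0 0 0.6; -0.6 0.28 0 0 0.6"

```text
time: 1.7
tcp_pos: [273.2, 389.3, 318.9]
ee_rot: [[-0.046, 0.999, 0.0], [0.999, 0.046, 0.0], [0.0, 0.0, -1.0]]
wrist_force: [0.8, -0.2, -0.2]
gripper_width: 51.1
gripper_force: 0.0
```

Call:
servo_tool --moves "-0.9 0.42 0 0 0.6; -0.9 0.42 0 0 0.6; -0.9 0.42 0 0 0.6; -0.9 0.42 0 0 0.6; -0.9 0.42 0 0 0.6; -0.9 0.42 0 0 0.6; -0.9 0.42 0 0 0.6; -0.9 0.42 0 0 0.6; -0.9 0.42 0 0 0.6; -0.9 0.42 0 0 0.6; -0.9 0.42 0 0 0.6; -0.9 0.42 0 0 0.6"

```text
time: 2.9
tcp_pos: [549.5, -139.8, 318.9]
ee_rot: [[-0.045, 0.999, 0.0], [0.999, 0.045, -0.0], [-0.0, 0.0, -1.0]]
wrist_force: [0.5, 0.8, 0.4]
gripper_width: 51.3
gripper_force: 0.0
```

```bash
python3 - <<'E'
from h import *
s=readout.sense(); print(s['time'],s['tcp_pos'],np.round(s['q'],1),s['dq'].round(2) if hasattr(s['dq'],'round') else s['dq'])
im=optics.camera('wrist'); cv2.imwrite('pics/w1.png',im[:,:,::-1]); np.savez('w1.npz',p=s['tcp_pos'],R=s['ee_rot'])
c=cam('wrist',s)
for n,z in [('guard_handle',130),('bolt_red_grip',90),('bolt_black_a_grip',90)]:
    for d in recognise('wrist',n)[:3]: print(n,np.round(d['uv'],1),round(d['conf'],2),px2z(c,d['uv'],z).round(1))
E
```

```text
2.9 [ 549.51729256 -139.83638711  318.92171383] [-25.6  14.2  76.7   0.   89.1 -28.1] [-32.43  34.73 -44.46   0.39   9.35 -32.34]
guard_handle [339.  190.2] 0.6 [ 566. -126.  130.]
```

View pics/w1.png

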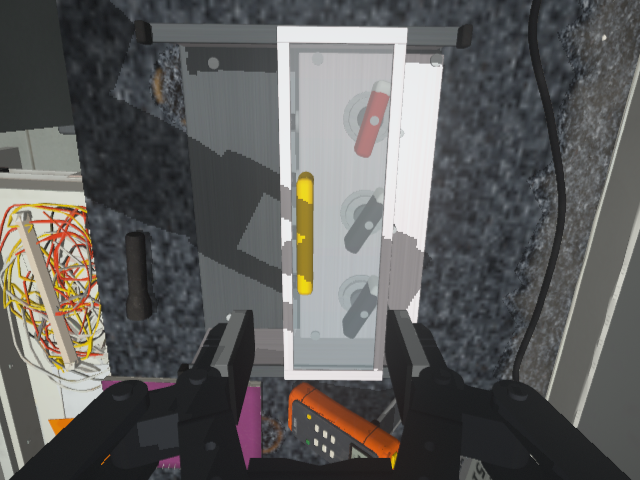

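The wrist view shows the handle at (305,233), the red knob at (374,120) and the black knobs at (367,225) and (362,306). The arm was still moving, so I'll take it again at rest.

```bash
python3 - <<'E'
from h import *
optics.camera('wrist'); 
s=readout.sense(); print(s['time'],s['tcp_pos'],np.abs(s['dq']).max())
im=optics.camera('wrist'); cv2.imwrite('pics/w2.png',im[:,:,::-1]); c=cam('wrist',s)
m=yellow(im,(270,140,350,330)); v,u=np.nonzero(m); P=np.c_[u,v].astype(np.float32)
r=cv2.minAreaRect(P); print(r)
vt,vb=v.min(),v.max()
a=P[v<vt+5].mean(0);b=P[v>vb-5].mean(0)
A,B=px2z(c,a,134),px2z(c,b,134);print(A,B,(A+B)/2,np.degrees(np.arctan2(-(A-B)[0],(A-B)[1])))
g=cv2.cvtColor(im,cv2.COLOR_RGB2GRAY)
hsv=cv2.cvtColor(im,cv2.COLOR_RGB2HSV); rm=cv2.inRange(hsv[60:200,300:410],(0,90,90),(10,255,255))|cv2.inRange(hsv[60:200,300:410],(170,90,90),(180,255,255))
v,u=np.nonzero(rm); print('red',cv2.minAreaRect(np.c_[u+300,v+60].astype(np.float32)))
cv2.imwrite('pics/w2c.png',cv2.resize(im[20:390,180:480,::-1],None,fx=1.6,fy=1.6,interpolation=cv2.INTER_CUBIC))
E
```

```text
3.15 [ 548.60179035 -137.61082002  318.36796804] 1.5498389990206516
((306.0, 236.0), (16.0, 122.0), 0.0)
[ 538.05671003 -113.38753296  134.        ] [ 540.60550405 -217.49053957  134.        ] [ 539.33110704 -165.43903626  134.        ] 1.4025144503393419
red ((0.0, 0.0), (0.0, 0.0), 0.0)
```

View pics/w2c.png

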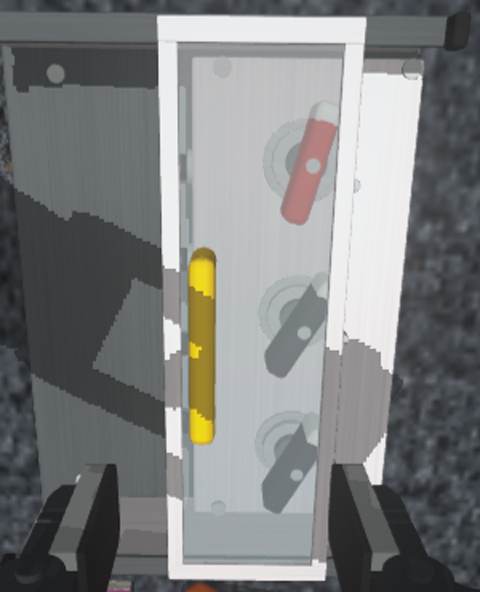

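The handle middle is at about (539,-165.5) and the yaw is about 1.4°. Next I descend and pinch it.

Call:
servo_tool --moves "-0.28 -0.11 0.4 0.04 0.6; -0.28 -0.11 0.6 0 0.6; 0 0 0.7 0 0.6; 0 0 0.7 0 0.6; 0 0 0.7 0 0.6; 0 0 0.5 0 0.6; 0 0 0.3 0 0.6; 0 0 0.2 0 0.6; 0 0 0 0 0.6; 0 0 0 0 0.6" --newtons 40

```text
time: 4.2
tcp_pos: [539.4, -165.7, 114.9]
ee_rot: [[-0.025, 1.0, 0.001], [1.0, 0.025, -0.001], [-0.001, 0.001, -1.0]]
wrist_force: [0.7, -0.7, -0.3]
gripper_width: 51.1
gripper_force: 0.0
```

Call:
servo_tool --moves "0 0 0 0 0.3; 0 0 0 0 0.1; 0 0 0 0 0; 0 0 0 0 0; 0 0 0 0 0; 0 0 0 0 0; 0 -0.1 0 0 0; 0 -0.2 0 0 0; 0 -0.3 0 0 0; 0 -0.3 0 0 0; 0 -0.3 0 0 0; 0 -0.3 0 0 0" --newtons 40

```text
time: 5.4
tcp_pos: [464.3, -168.9, 114.8]
ee_rot: [[-0.024, 1.0, 0.003], [1.0, 0.024, -0.002], [-0.002, 0.003, -1.0]]
wrist_force: [3.1, -1.2, 5.6]
gripper_width: 13.4
gripper_force: 40.1
```

Call:
servo_tool --moves "0 -0.2 0 0 0; 0 -0.1 0 0 0; 0 -0.1 0 0 0; 0 -0.06 0 0 0; 0 -0.04 0 0 0; 0 -0.04 0 0 0"

```text
time: 6.0
tcp_pos: [437.7, -169.8, 114.8]
ee_rot: [[-0.024, 1.0, 0.003], [1.0, 0.024, -0.003], [-0.003, 0.003, -1.0]]
wrist_force: [1.7, -2.1, 6.0]
gripper_width: 13.1
gripper_force: 40.2
```

Call:
servo_tool --moves "0 -0.04 0 0 0; 0 -0.04 0 0 0; 0 -0.04 0 0 0; 0 -0.04 0 0 0; 0 0 0 0 0"

```text
time: 6.5
tcp_pos: [437.1, -169.9, 114.9]
ee_rot: [[-0.022, 1.0, 0.018], [1.0, 0.022, -0.003], [-0.003, 0.018, -1.0]]
wrist_force: [32.2, 4.4, -15.6]
gripper_width: 13.3
gripper_force: 39.6
```

Call:
servo_tool --moves "0 0.12 0 0 0; 0 0 0 0 0.6; 0 0 0 0 0.6; 0 0 0 0 0.6; 0 0 -0.4 0 0.6; 0 0 -0.8 0 0.6; 0.2 0.5 -0.8 0 0.6; 0.3 0.7 -0.8 0 0.6; 0.2 0.7 -0.4 0 0.6; 0 0.6 0 0 0.6; 0 0 0 0 0.6; 0 0 0 0 0.6"

```text
time: 7.7
tcp_pos: [554.9, -131.8, 268.8]
ee_rot: [[-0.024, 1.0, -0.003], [1.0, 0.024, 0.001], [0.001, -0.003, -1.0]]
wrist_force: [0.4, 0.2, -0.5]
gripper_width: 51.5
gripper_force: 0.0
```

```bash
python3 - <<'E'
from h import *
optics.camera('wrist')
s=readout.sense(); print(s['time'],s['tcp_pos'],np.abs(s['dq']).max())
im=optics.camera('wrist'); cv2.imwrite('pics/w3.png',im[:,:,::-1]); c=cam('wrist',s)
np.savez('w3.npz',p=s['tcp_pos'],R=s['ee_rot'])
for n,z in [('guard_handle',130),('bolt_red_grip',90),('bolt_black_a_grip',90)]:
    for d in recognise('wrist',n)[:3]: print(n,np.round(d['uv'],1),round(d['conf'],2),px2z(c,d['uv'],z).round(1))
o=np.array([597,-164.]);y=np.array([-.03,1])
for k in (95,0,-95): print(proj(c,[*(o+k*y),90]).round(0))
E
```

```text
7.75 [ 554.40372392 -131.95387546  268.91789982] 0.8102176549624838
guard_handle [202.  184.2] 0.82 [ 472.8 -105.8  130. ]
guard_handle [370.6 127. ] 0.65 [587.2 -64.6 130. ]
bolt_red_grip [373.  125.3] 0.72 [593.7 -65.7  90. ]
bolt_black_a_grip [361.1 330.5] 0.71 [ 595.  -243.3   90. ]
bolt_black_a_grip [242.5 456.3] 0.6 [ 483.1 -392.7   90. ]
bolt_black_a_grip [205.6 185.8] 0.59 [ 464.  -115.2   90. ]
[373. 130.]
[369. 248.]
[365. 346.]
```

View pics/w3.png

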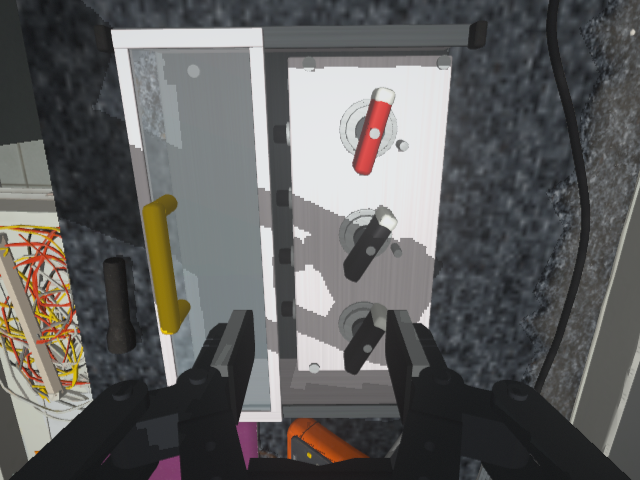

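The guard is open. The knob caps are at red (374.5,133), black (371,251) and black (367,349), with white ends at about (383,95), (388,216) and (380,313).

```bash
python3 - <<'E'
from h import *
d=np.load('w3.npz'); c=cam('wrist',dict(tcp_pos=d['p'],ee_rot=d['R']))
im=cv2.imread('pics/w3.png'); hsv=cv2.cvtColor(im,cv2.COLOR_BGR2HSV)
rm=cv2.inRange(hsv[80:190,335:410],(0,130,80),(8,255,255))|cv2.inRange(hsv[80:190,335:410],(172,130,80),(180,255,255)); v,u=np.nonzero(rm); print(cv2.minAreaRect(np.c_[u+335,v+80].astype(np.float32)))
for n,cap,w,e in [('red',(374.5,133),(384,96),(362,168)),('b1',(371,251),(388,217),(352,274)),('b2',(367,349),(381,314),(355,367))]:
    C,W,E=[px2z(c,p,90) for p in (cap,w,e)]; D=W-E
    print(n,C.round(1),'bar heading',np.degrees(np.arctan2(D[1],D[0])).round(1),np.hypot(*D[:2]).round(1))
cv2.imwrite('pics/w3c.png',cv2.resize(im[70:390,320:440],None,fx=1.8,fy=1.8,interpolation=cv2.INTER_CUBIC))
E
```

```text
((372.1009521484375, 137.33029174804688), (16.857742309570312, 74.71044921875), 16.699243545532227)
red [595.2 -71.3  90. ] bar heading 76.2 55.0
b1 [ 598.9 -167.    90. ] bar heading 62.4 57.7
b2 [ 601.5 -262.5   90. ] bar heading 70.3 59.6
```

View pics/w3c.png

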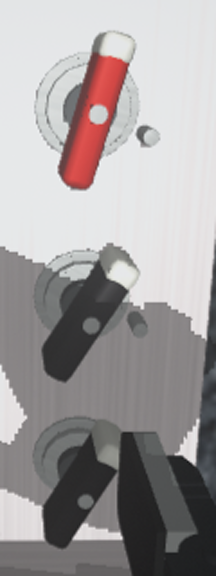

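Call:
servo_tool --moves "0.6 0.42 0 0 0.35; 0.6 0.42 0 0 0.35; 0 0 0.5 0.26 0.35; 0 0 0.7 0.25 0.35; 0 0 0.7 0 0.35; 0 0 0.6 0 0.35; 0 0 0.5 0 0.35; 0 0 0.3 0 0.35; 0 0 0.2 0 0.35; 0 0 0 0 0.35; 0 0 0 0 0.35" --newtons 80

```text
time: 9.05
tcp_pos: [596.6, -71.4, 95.8]
ee_rot: [[0.241, 0.971, 0.001], [0.971, -0.241, -0.0], [-0.0, 0.001, -1.0]]
wrist_force: [0.2, 0.5, -0.1]
gripper_width: 29.8
gripper_force: 0.0
```

```bash
python3 - <<'E'
from h import *
s=readout.sense(); im=optics.camera('wrist'); c=cam('wrist',s); print(s['tcp_pos'],s['ee_rot'])
cv2.imwrite('pics/w4.png',im[:,:,::-1])
E
```

```text
[596.61479884 -71.44905664  95.78876531] [[ 2.40862808e-01  9.70558694e-01  9.63689924e-04]
 [ 9.70559168e-01 -2.40862595e-01 -3.33201131e-04]
 [-9.12743992e-05  1.01557385e-03 -9.99999480e-01]]
```

View pics/w4.png

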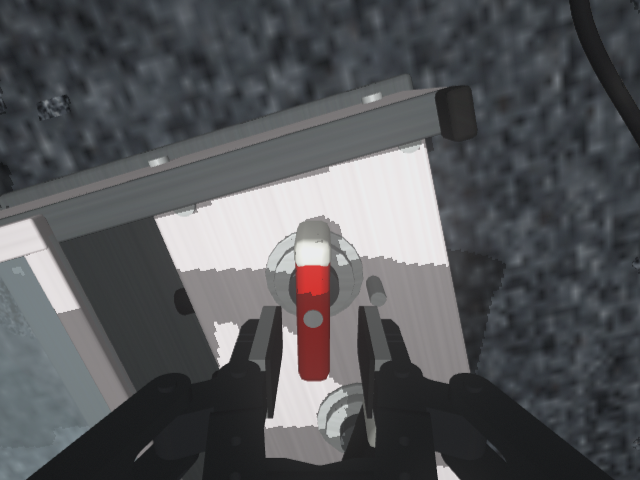

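The jaws are aligned over the red bar, with the cap at (313,319). I trim by 2 mm, go down the remaining 27 mm and close.

Call:
servo_tool --moves "-0.03 -0.04 0.2 0 0.35; 0 0 0.2 0 0.35; 0 0 0.14 0 0.35; 0 0 0 0 0.2; 0 0 0 0 0; 0 0 0 0 0; 0 0 0 0 0; 0 0 0 0 0" --newtons 80

```text
time: 9.9
tcp_pos: [593.5, -71.9, 67.1]
ee_rot: [[0.24, 0.971, -0.001], [0.971, -0.24, 0.0], [0.0, -0.001, -1.0]]
wrist_force: [2.6, 0.3, -12.1]
gripper_width: 12.2
gripper_force: 78.5
```

Call:
servo_tool --moves "0 0 0 0.15 0; 0 0 0 0.25 0; 0 0 0 0.25 0; 0 0 0 0.25 0; 0 0 0 0.25 0; 0 0 0 0.25 0; 0 0 0 0.25 0; 0 0 0 0.25 0; 0 0 0 0.25 0; 0 0 0 0.15 0; 0 0 0 0 0"

```text
time: 11.0
tcp_pos: [592.7, -70.9, 67.1]
ee_rot: [[0.992, 0.122, -0.003], [0.122, -0.992, 0.002], [-0.003, -0.002, -1.0]]
wrist_force: [-0.6, 3.1, -11.3]
gripper_width: 12.2
gripper_force: 78.5
```

Call:
servo_tool --moves "0 0 0 0.08 0; 0 0 0 0.08 0; 0 0 0 0.08 0; 0 0 0 0.06 0; 0 0 0 0 0; 0 0 0 0 0"

```text
time: 11.6
tcp_pos: [592.7, -70.9, 67.2]
ee_rot: [[1.0, -0.028, -0.003], [-0.028, -1.0, 0.001], [-0.003, -0.001, -1.0]]
wrist_force: [-1.1, 4.7, -12.1]
gripper_width: 12.7
gripper_force: 89.5
```

```bash
python3 -c "
from h import *
s=readout.sense();print(s['tcp_pos'],s['moment'],s['wrist_force'],np.degrees(np.arctan2(s['ee_rot'][1][1],s['ee_rot'][0][1])),s['q'].round(1))"
```

```text
[592.68697046 -70.87178625  67.16322421] [0.99166978 0.08507212 1.90444885] [ -1.06340325   4.6889544  -12.13270389] -91.61324412597159 [-17.5  28.3  92.7   0.   59.2  74.1]
```

Moment of 1.9 N·m with the bar at its tight heading, so red is at its stop. Next is the middle black knob.

Call:
servo_tool --moves "0 0 0 0 0.35; 0 0 0 0 0.35; 0 0 0 0 0.35; 0 0 -0.8 0 0.35; 0 0 -0.8 -0.1 0.35; 0 0 0 -0.29 0.35; 0 0 0 -0.29 0.35; 0 0 0 -0.29 0.35; 0 0 0 -0.29 0.35; 0 0 0 -0.29 0.35; 0 0 0 -0.29 0.35; 0 0 0 -0.29 0.35"

```text
time: 12.8
tcp_pos: [595.0, -72.9, 149.4]
ee_rot: [[0.476, 0.879, 0.003], [0.879, -0.476, -0.001], [0.0, 0.003, -1.0]]
wrist_force: [0.1, 0.7, 0.2]
gripper_width: 30.4
gripper_force: 0.0
```

Call:
servo_tool --moves "-0.83 0.49 0 0 0.35; -0.83 0.49 0.4 0 0.35; 0 0 0.3 0 0.35; 0 0 0.2 0 0.35; 0 0 0 0 0.35; 0 0 0 0 0.35"

```text
time: 13.4
tcp_pos: [597.4, -165.8, 104.5]
ee_rot: [[0.48, 0.877, 0.001], [0.877, -0.48, -0.0], [0.0, 0.001, -1.0]]
wrist_force: [0.8, 0.5, -0.4]
gripper_width: 29.7
gripper_force: 0.0
```

```bash
cat > al.py <<'E'
from h import *
import sys
s=readout.sense(); im=optics.camera('wrist'); c=cam('wrist',s); R=s['ee_rot']
print(s['time'],s['tcp_pos'],'heading y',np.degrees(np.arctan2(R[1][1],R[0][1])))
cv2.imwrite(f'pics/{sys.argv[1]}.png',im[:,:,::-1])
p=np.array(s['tcp_pos']).copy(); p[2]=90; print('expected cap',proj(c,p)); 
for d in ([5,0,0],[0,5,0]): print('5mm tool',d,proj(c,p+R@np.array(d)))
E
python3 al.py w5
```

```text
13.4 [ 597.36979968 -165.8109729   104.53825819] heading y -28.706628382227365
expected cap [316.78842881 307.31922466]
5mm tool [5, 0, 0] [316.77038027 296.86536041]
5mm tool [0, 5, 0] [328.40650707 307.32455341]
```

View pics/w5.png

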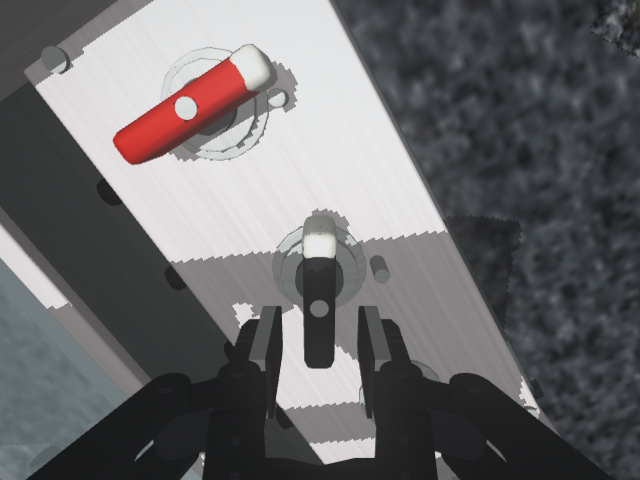

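The red bar's white end now sits by its pin. The black cap is at (319,309) against an expected (317,307), and the bar is vertical in the image, so it is aligned.

Call:
servo_tool --moves "0 0 0.3 0 0.35; 0 0 0.3 0 0.35; 0 0 0.14 0 0.35; 0 0 0 0 0.2; 0 0 0 0 0; 0 0 0 0 0; 0 0 0 0 0; 0 0 0 0 0; 0 0 0 0.15 0; 0 0 0 0.25 0; 0 0 0 0.25 0; 0 0 0 0.25 0" --newtons 80

```text
time: 14.65
tcp_pos: [597.0, -165.8, 67.3]
ee_rot: [[0.829, 0.559, 0.0], [0.559, -0.829, 0.001], [0.0, -0.0, -1.0]]
wrist_force: [-0.7, 3.7, -0.3]
gripper_width: 12.0
gripper_force: 79.4
```

Call:
servo_tool --moves "0 0 0 0.25 0; 0 0 0 0.25 0; 0 0 0 0.25 0; 0 0 0 0.2 0; 0 0 0 0.1 0; 0 0 0 0.08 0; 0 0 0 0.08 0; 0 0 0 0 0; 0 0 0 0 0"

```text
time: 15.55
tcp_pos: [597.0, -165.8, 67.3]
ee_rot: [[0.999, -0.032, -0.0], [-0.032, -0.999, -0.0], [-0.0, 0.0, -1.0]]
wrist_force: [-0.6, 6.0, 2.2]
gripper_width: 13.0
gripper_force: 91.9
```

```bash
python3 -c "
from h import *
s=readout.sense();print(s['tcp_pos'],s['moment'],s['wrist_force'],np.degrees(np.arctan2(s['ee_rot'][1][1],s['ee_rot'][0][1])),s['gripper_width'])"
```

```text
[ 596.95915864 -165.84246193   67.2813163 ] [0.8769474  0.14526223 2.03898667] [-0.62675529  6.03668966  2.15293191] -91.82576954792246 12.970602065580858
```

Call:
servo_tool --moves "0 0 0 0 0.35; 0 0 0 0 0.35; 0 0 0 0 0.35; 0 0 -0.8 0 0.35; 0 0 -0.8 -0.27 0.35; 0 0 0 -0.29 0.35; 0 0 0 -0.29 0.35; 0 0 0 -0.29 0.35; 0 0 0 -0.29 0.35; 0 0 0 -0.29 0.35; 0 0 0 -0.29 0.35; 0 0 0 -0.29 0.35"

```text
time: 16.75
tcp_pos: [597.2, -167.1, 147.1]
ee_rot: [[0.399, 0.917, 0.001], [0.917, -0.399, -0.001], [-0.0, 0.001, -1.0]]
wrist_force: [-0.8, -0.1, -0.7]
gripper_width: 29.7
gripper_force: 0.0
```

Call:
servo_tool --moves "-0.86 0.4 0 0 0.35; -0.86 0.4 0.4 0 0.35; 0 0 0.3 0 0.35; 0 0 0.2 0 0.35; 0 0 0 0 0.35; 0 0 0 0 0.35"

```text
time: 17.35
tcp_pos: [599.1, -259.2, 102.7]
ee_rot: [[0.403, 0.915, 0.0], [0.915, -0.403, 0.0], [0.0, 0.0, -1.0]]
wrist_force: [-0.3, 0.4, -0.2]
gripper_width: 29.7
gripper_force: 0.0
```

```bash
python3 al.py w6
```

```text
17.35 [ 599.05943259 -259.19723251  102.71866126] heading y -23.759294150755526
expected cap [316.79809091 309.16262825]
5mm tool [5, 0, 0] [316.7799482  298.62094916]
5mm tool [0, 5, 0] [328.53230601 309.16805436]
```

View pics/w6.png

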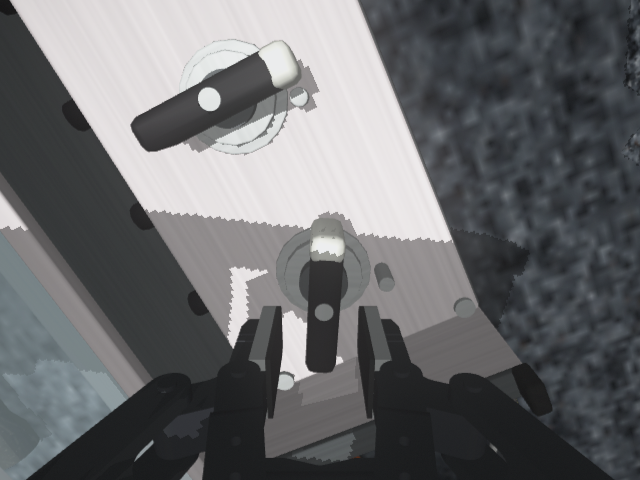

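The middle bar is by its pin. The last cap is at (324,313) with the bar tilted about 3°, so I trim and pinch.

Call:
servo_tool --moves "-0.03 0.06 0.2 0.1 0.35; 0 0 0.3 0 0.35; 0 0 0.2 0 0.35; 0 0 0 0 0.2; 0 0 0 0 0; 0 0 0 0 0; 0 0 0 0 0; 0 0 0 0 0; 0 0 0 0.15 0; 0 0 0 0.25 0; 0 0 0 0.25 0; 0 0 0 0.25 0" --newtons 80

```text
time: 18.6
tcp_pos: [599.7, -261.2, 66.3]
ee_rot: [[0.81, 0.587, -0.003], [0.587, -0.81, 0.002], [-0.001, -0.004, -1.0]]
wrist_force: [-3.4, 3.7, -10.2]
gripper_width: 12.3
gripper_force: 78.4
```

Call:
servo_tool --moves "0 0 0 0.25 0; 0 0 0 0.25 0; 0 0 0 0.25 0; 0 0 0 0.25 0; 0 0 0 0.15 0; 0 0 0 0.08 0; 0 0 0 0.08 0; 0 0 0 0 0; 0 0 0 0 0"

```text
time: 19.5
tcp_pos: [599.5, -260.8, 66.3]
ee_rot: [[0.999, -0.049, -0.004], [-0.049, -0.999, 0.002], [-0.004, -0.002, -1.0]]
wrist_force: [-2.6, 4.2, -9.3]
gripper_width: 12.5
gripper_force: 98.9
```

```bash
python3 -c "
from h import *
s=readout.sense();print(s['tcp_pos'],s['moment'],s['wrist_force'],np.degrees(np.arctan2(s['ee_rot'][1][1],s['ee_rot'][0][1])),s['gripper_width'])"
```

```text
[ 599.45125847 -260.76625131   66.3327771 ] [0.74709467 0.40157105 2.31399429] [-2.62757723  4.23952246 -9.25590654] -92.78149646074802 12.457775446814626
```

Call:
servo_tool --moves "0 0 0 0 0.35; 0 0 0 0 0.35; 0 0 0 0 0.35; 0 0 -0.8 0 0.35; 0 0 -0.8 0 0.6; 0 0 -0.8 -0.28 0.6; 0 0 0 -0.28 0.6; 0 0 0 -0.28 0.6; 0 0 0 -0.28 0.6; 0 0 0 -0.28 0.6; 0 0 0 -0.28 0.6; 0 0 0 -0.28 0.6" --newtons 40

```text
time: 20.7
tcp_pos: [601.7, -263.3, 188.8]
ee_rot: [[0.559, 0.829, 0.003], [0.829, -0.559, -0.002], [0.0, 0.003, -1.0]]
wrist_force: [-0.2, -0.5, 0.1]
gripper_width: 50.9
gripper_force: 0.0
```

Call:
servo_tool --moves "0 0 0 -0.28 0.6; 0 0 0 -0.28 0.6; 0 0 0 -0.28 0.6; 0 0 0 -0.28 0.6; 0.4 -0.7 0 0 0.6; 0.5 -0.8 0 0 0.6; 0.5 -0.8 0 0 0.6; 0.5 -0.8 0 0 0.6; 0 0 0 0 0.6; 0 0 0 0 0.6"

```text
time: 21.7
tcp_pos: [447.4, -165.9, 189.0]
ee_rot: [[0.012, 1.0, 0.003], [1.0, -0.012, -0.002], [-0.002, 0.003, -1.0]]
wrist_force: [1.5, -0.2, 0.9]
gripper_width: 51.4
gripper_force: 0.0
```

```bash
python3 al.py w7; python3 - <<'E'
from h import *
s=readout.sense(); im=cv2.imread('pics/w7.png')[:,:,::-1].copy(); c=cam('wrist',s)
m=yellow(im); n,l,st,ce=cv2.connectedComponentsWithStats(m)
for i in range(1,n):
    if st[i,4]>150:
        print(st[i],ce[i],px2z(c,ce[i],136).round(1))
E
```

```text
21.7 [ 447.39387416 -165.86742033  188.98472668] heading y -0.7145247083815949
expected cap [317.31991358 241.12975817]
5mm tool [5, 0, 0] [317.31093444 233.51457727]
5mm tool [0, 5, 0] [325.33150202 241.13446591]
[ 282  171   35  192 4474] [299.84622262 265.61734466] [ 439.6 -163.9  136. ]
[ 23 227 102  17 313] [ 73.18530351 231.60383387] [ 326.8 -143.9  136. ]
[ 17 310  26  52 232] [ 23.89655172 343.70258621] [ 285.9 -208.4  136. ]
[ 81 323  30  18 192] [ 95.546875   331.83854167] [ 326.8 -201.5  136. ]
```

Call:
servo_tool --moves "0 -0.19 0.2 -0.08 0.6; 0 0 0.5 0 0.6; 0 0 0.4 0 0.6; 0 0 0.25 0 0.6; 0 0 0.13 0 0.6; 0 0 0 0 0.4; 0 0 0 0 0.2; 0 0 0 0 0; 0 0 0 0 0; 0 0 0 0 0; 0 0 0 0 0; 0 0 0 0 0" --newtons 40

```text
time: 22.95
tcp_pos: [438.5, -166.2, 114.3]
ee_rot: [[-0.03, 1.0, 0.002], [1.0, 0.03, -0.002], [-0.002, 0.002, -1.0]]
wrist_force: [0.6, -2.0, 4.6]
gripper_width: 13.2
gripper_force: 40.5
```

Call:
servo_tool --moves "0 0.1 0 0 0; 0 0.2 0 0 0; 0 0.3 0 0 0; 0 0.3 0 0 0; 0 0.3 0 0 0; 0 0.3 0 0 0; 0 0.3 0 0 0; 0 0.3 0 0 0; 0 0.15 0 0 0; 0 0.06 0 0 0; 0 0.04 0 0 0; 0 0 0 0 0"

```text
time: 24.15
tcp_pos: [555.5, -162.3, 114.3]
ee_rot: [[-0.03, 1.0, 0.001], [1.0, 0.03, -0.001], [-0.001, 0.001, -1.0]]
wrist_force: [-0.1, -1.2, 6.0]
gripper_width: 13.2
gripper_force: 40.8
```

Call:
servo_tool --moves "0 0.04 0 0 0; 0 0.04 0 0 0; 0 0.04 0 0 0; 0 0.04 0 0 0; 0 0.04 0 0 0; 0 0.04 0 0 0; 0 0 0 0 0"

```text
time: 24.85
tcp_pos: [562.0, -162.0, 114.3]
ee_rot: [[-0.03, 0.999, -0.01], [1.0, 0.03, -0.0], [0.0, -0.01, -1.0]]
wrist_force: [-19.1, -2.6, 18.8]
gripper_width: 13.2
gripper_force: 42.4
```

Call:
servo_tool --moves "0 0.05 0 0 0; 0 0 0 0 0; 0 0 0 0 0"

```text
time: 25.15
tcp_pos: [561.9, -162.0, 114.2]
ee_rot: [[-0.03, 0.999, -0.015], [1.0, 0.03, 0.0], [0.001, -0.015, -1.0]]
wrist_force: [-26.1, -3.8, 23.7]
gripper_width: 13.2
gripper_force: 43.4
```

Call:
servo_tool --moves "0 -0.08 0 0 0; 0 0 0 0 0.3; 0 0 0 0 0.6; 0 0 0 0 0.6; 0 0 0 0 0.6; 0 0 -0.3 0 0.6; 0 0 -0.7 0 0.6; 0 0 -0.8 0 0.6; 0 0 -0.8 0 0.6; 0.6 -0.2 -0.8 0 0.6; 0 0 0 0 0.6; 0 0 0 0 0.6"

```text
time: 26.35
tcp_pos: [555.4, -132.1, 283.7]
ee_rot: [[-0.031, 1.0, 0.002], [1.0, 0.031, -0.001], [-0.001, 0.002, -1.0]]
wrist_force: [0.5, -0.3, -0.4]
gripper_width: 51.3
gripper_force: 0.0
```

```bash
python3 al.py w8; python3 - <<'E'
from h import *
s=readout.sense(); im=cv2.imread('pics/w8.png')[:,:,::-1].copy(); c=cam('wrist',s)
m=yellow(im); n,l,st,ce=cv2.connectedComponentsWithStats(m)
for i in range(1,n):
    if st[i,4]>500: print(st[i],px2z(c,ce[i],135).round(1))
# knob caps vs tight bars: predicted white end / black end pixel colours
o=np.array([597,-166]); y=np.array([-.033,.9995]); x=np.array([.9995,.033])
for k in (95,0,-95):
    b=o+k*y
    for d in (-24,29): 
        u,v=proj(c,[*(b+d*x),90]).round().astype(int); print(k,d,(u,v),im[v-1:v+2,u-1:u+2].mean((0,1)).round() if 0<=v<480 else '')
E
```

```text
26.35 [ 555.41162159 -132.08744476  283.71114359] heading y 1.7785129878894093
expected cap [317.77121797 204.08786992]
5mm tool [5, 0, 0] [317.76672938 198.2760249 ]
5mm tool [0, 5, 0] [323.70909666 204.09163408]
[ 318  189   18  134 2205] [ 561.9 -159.1  135. ]
95 -24 (np.int64(340), np.int64(131)) [198. 140. 140.]
95 29 (np.int64(407), np.int64(131)) [212. 216. 214.]
0 -24 (np.int64(338), np.int64(244)) [131. 137. 139.]
0 29 (np.int64(399), np.int64(244)) [210. 216. 214.]
-95 -24 (np.int64(337), np.int64(339)) [126. 134. 138.]
-95 29 (np.int64(393), np.int64(339)) [50. 51. 52.]
```

The guard stayed shut after release, with the handle at x = 562. The red and first black bars read at their tight heading. A finger hides the last knob's white end, but its other end is where it should be and its stop moment was clear.

```bash
python3 -c "
from rig import ticket
print(ticket.close_job())"
```

```text
the job is handed in; nothing more can be done
None
```

The job is handed in at 26 s of the 72 s: I pulled the guard fully open, turned the red bolt and then both black bolts clockwise to their end stops, and pushed the guard fully shut again, without knowingly touching anything else.

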